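Fish the spatula out of the bench dryer

TASK

First switch the bench dryer off by turning its dial until its white pointer line stands at the long zero mark. Then take the long steel spatula out through the opening in the dryer's cover (it is longer than the opening, so it has to be tilted and drawn out end first) and finish still holding it in the gripper, still, with all of it well clear above the cover. The dial stays at zero, and the tube rack, the canister and the jar are left where they are.

Things in the scene. Friction and masses are not known exactly. Their poses are not given: they have to be found in the camera images.
- dryer: White bench dryer, a low box fixed to the bench. Origin on the bench below the middle of its opening; x along its length (about away from the robot), y towards the dial. Compartment inside: x -155 to 155 mm, y -80 to 80 mm, walls 5 mm, black floor 5 mm above the bench. Beside it a solid housing with the dial: x -160 to 160, y 85 to 175 mm, top at 62 mm.
- opening (a point): Middle of the opening in the dryer's fixed aluminium cover, at the cover's top, 62 mm above the bench; axes as the dryer. Cover 4 mm thick. The opening is 120 mm along x and 130 mm along y; past each x end of it a covered pocket 95 mm deep remains.
- dial (a joint): Dial angle, rad. 0 = white pointer line at the long zero mark (pointing along the dryer's +x); positive = clockwise from above, so it is turned back anticlockwise. Starts at 0.5 to 1.4; stops at -0.5 and 1.9; light friction (0.04 N m), stays where left. Six short marks lie 0.28 rad apart clockwise from the zero mark.
- dial_top (a point): Centre of the top of the dial's grip, on its axis, 89 mm above the bench, at x -30, y 130 mm in the dryer's frame; its x axis points along the pointer line. The grip is an upright grey bar 46 mm long (along the pointer), 12 mm wide, 22 mm high, on a round black skirt 54 mm wide, 5 mm high.
- spatula: Loose rigid steel spatula, 190 mm long, 60 to 120 g, on the compartment floor within 0.12 rad of the dryer's x axis, its middle 5 to 45 mm to the -x side of the opening's. Origin: mid-length, on the underside; x towards the handle end. Handle bar 12 mm wide, 10 mm thick, x -35 to 95 mm. Blade 20 mm wide, 3 mm thick, x -95 to -33 mm.
- handle_end (a point): Middle of the spatula's handle end face (x +95 mm, 5 mm above its underside).
- blade_end (a point): Middle of the spatula's blade end (x -95 mm, 5 mm above its underside).
- tube_rack: Beige three-deck rack full of capped sample tubes, loose, 210 by 100 mm and 112 mm high, to the robot's right of the dryer; origin at the centre of its underside. Leave alone.
- canister: Round steel canister with a lid, loose, 116 mm in diameter and 117 mm high, to the robot's left of the dryer; origin at the centre of its underside. Leave alone.
- jar: Small white jar with a screw cap, loose, 60 mm in diameter and 80 mm high, to the left of the dryer and farther out; origin at the centre of its underside. Leave alone.

How it is judged:
By the outcome, as a careful person would: the job done as asked, in the order asked, and still so for the second after the job is handed in, while the arm keeps its last pose, push and grip.
It also fails if it takes over 54 s, if anything falls off the work surface, if the arm or the gripper's body presses on something with over 40 N, if the wrist force passes 120 N, or if a joint passes its speed limit or range.

ROBOT

A 7-joint arm with a two-finger parallel gripper is mounted at the origin on the work surface. World frame = base frame: x ahead of the robot, y to its left, z up, the work surface at z = 0. Lengths are in m, angles in rad, forces in N, time in s.
With the tool pointing down it reaches from about 0.35 to 0.9 m from the base axis. Payload 7.2 kg.
Tool frame: the origin (TCP) lies on the centre line of the jaws, within the pads' length; the fingertips stand 11 mm ahead of it and the grasp point (between the pads) lies 8 mm behind it; z points along the fingers, y is the line along which they close (so a half turn about z gives the same grasp; the last joint's range is limited). The gripper opens to 88 mm and grips with 3 to 60 N. Pads are 20 mm wide; open, the fingers measure 115 mm over their backs; the gripper's body (75 mm by 178 mm) begins 61 mm behind the grasp point.
Start: joints at [1.065, 0.411, -0.013, 1.596, 0.006, 1.134, -0.082], TCP at [0.265, -0.566, 0.234] pointing down, gripper open.
Joint ranges: [-2.95, 2.95], [-0.29, 1.99], [-1.47, 1.44], [0.14, 2.54], [-1.03, 4.17], [0.13, 1.85], [-2.86, 2.86]. Speed limits (rad/s): [2.39, 2.39, 3.01, 3.01, 3.14, 3.14, 3.14].

INTERFACE

Orientations are given as a 3x3 rotation matrix whose columns are the frame's x, y, z axes.
In Python, from workcell import sensors, imaging, workorder gives the robot as it stands.
- The arm moves only by the shell command python3 -m pendant 'ROWS'. ROWS is text: rows parted by semicolons, each of 7 numbers parted by spaces: the shift along the tool's x, y, z in units of 400 mm (1.0 is 400 mm), then the turn, a rotation vector about the tool's x, y, z in units of 180 degrees (1.0 is 180 degrees), then the gripper's target within -1 to 1 (shut at 1, half-way at 0, fully open at -1). A call has 1 to 5 rows; each row shifts and turns the commanded pose from where the row before left it, along the tool's axes as they then stand; what a row does not reach is not made up. A row lasts 1/8 s, in which the tool goes at most 62.5 mm and 10.7 degrees, less where a joint would pass 70% of its speed; a pose out of reach is approached as far as the arm can. A call with a number of a shift or a turn outside -1 to 1 is refused whole. A call with a gripper value outside its range is refused whole. The fingers move at their own pace and stop on an object; the grip force is fixed at half the most. Time passes only in rows, so rows that do not move let the fingers close. It gives the time, the measured TCP pose, the force, the opening and the grip force at its end, in the units of the state.
- sensors.observe(): the state, without advancing time (a new reading comes with each control period).
- imaging.read_camera(name): name is "scene" or "top"; returns (picture, depth): 480x640x3 uint8, red, green, blue; 480x640 float32, m along the optical axis (not along the pixel's ray), 0 where there is no reading.
- imaging.calibration(name): a dict with "K" (3x3 intrinsics, pixels), "rvec" (rotation vector, rad) and "tvec" (3), from world to camera coordinates, as OpenCV has them. Camera axes: x right, y down, z forward; pixel columns grow to the right and rows downward; lengths in m; the calibration is good to about 2 mm. A picture is of the moment at which its call begins. calibration takes no time and is no camera call.
- workorder.finish_job(): hands the job in; it is judged then, once.
The state is a dict: "clock": time; "joint_positions": joint angles; "qd": joint speeds; "tau": joint torques, N m; "eef_pos": TCP position; "tool_rot": TCP orientation; "wrist_force": force on the tool from outside, world axes, zero at the start; "wrist_torque": the same for the moment, N m; "finger_gap": finger opening in m; "grasp_force": force on a finger pad.
Only numpy, scipy, OpenCV 4.12 (cv2) and the standard library are available. Lean on these libraries where they do the work, as an engineer would, in place of code of your own. Each camera call takes 0.05 s, during which the arm holds its last target. There are 200 camera calls.

## Working session

There is one attempt and no reset: what is moved stays moved. The work goes in short steps, Python scripts to look and compute and a shell command to move; the robot and the scene stay as the last step left them, time stands still between calls to the robot, and variables do not carry over. Pictures are saved under pics/ and viewed, at most 10 in all, crops included, and the job is handed in when it is done.

```bash
ls; mkdir -p pics
cat > h.py <<'E'
import numpy as np, cv2
from workcell import sensors, imaging, workorder
def cal(n):
    c=imaging.calibration(n); K=np.array(c["K"],float); R=cv2.Rodrigues(np.array(c["rvec"],float))[0]; t=np.array(c["tvec"],float).ravel(); return K,R,t
def ray(n,u,v,z):
    K,R,t=cal(n); d=R.T@np.linalg.inv(K)@[u,v,1]; o=-R.T@t; return o+d*(z-o[2])/d[2]
def proj(n,p):
    K,R,t=cal(n); q=K@(R@np.asarray(p)+t); return q[:2]/q[2]
def snap(n,f):
    p,d=imaging.read_camera(n); np.savez(f"pics/{f}.npz",p=p,d=d); cv2.imwrite(f"pics/{f}.png",p[:,:,::-1]); return p,d
E
python3 - <<'E'
from h import *
for n in("scene","top"):
    snap(n,n+"0"); K,R,t=cal(n); print(n,K.tolist(),-R.T@t,R[2])
s=sensors.observe(); print(s["tool_rot"],s["clock"],s["finger_gap"])
E
```

```text
pics
scene [[530.3714865124983, 0.0, 320.8568762402187], [0.0, 530.3714865124983, 230.69866969479216], [0.0, 0.0, 1.0]] [ 0.87567757 -0.57576007  0.88473552] [-0.32469386  0.52531806 -0.78652071]
top [[470.9331472142427, 0.0, 319.6718296952891], [0.0, 470.9331472142427, 244.6412127011966], [0.0, 0.0, 1.0]] [0.31641665 0.0024716  1.00003489] [ 0.20238728 -0.02570195 -0.97896823]
[[ 9.05693010e-01  4.23933556e-01 -7.15056568e-04]
 [ 4.23934143e-01 -9.05692152e-01  1.25243295e-03]
 [-1.16672766e-04 -1.43745666e-03 -9.99998960e-01]] 0.1 0.08771296067241
```

View pics/top0.png

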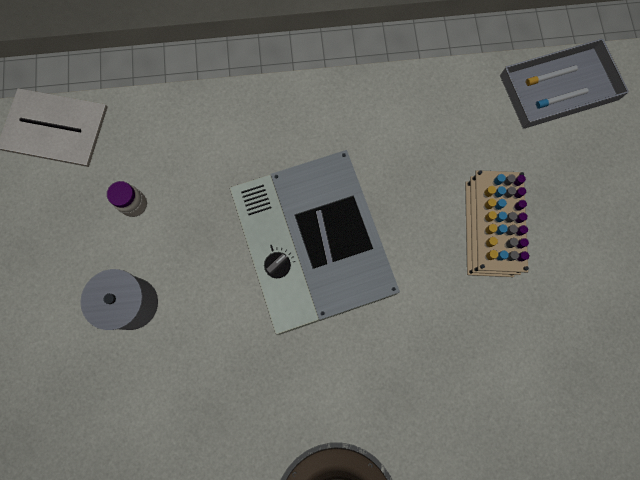

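View pics/scene0.png

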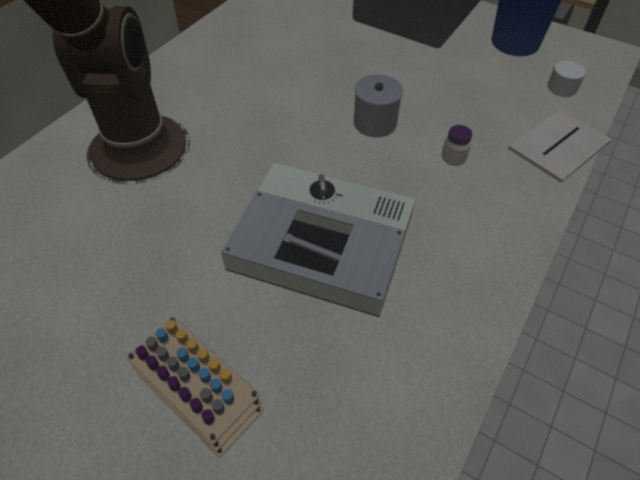

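The top view shows the opening's corners near (295,212), (355,197), (373,248) and (312,268). The dial is at (277,263), with the zero mark above it at about (272,247), and the spatula runs from (318,210) to (328,262). In the scene view the dial is at (322,188) and the spatula at about (315,245).

Run:
```python
from h import *
p=np.load("pics/top0.npz")["p"]
c=p[140:345,220:410,::-1]; c=cv2.resize(c,None,fx=2.9,fy=2.9,interpolation=cv2.INTER_CUBIC); cv2.imwrite("pics/c1.png",np.clip(c.astype(float)*1.3,0,255))
for u,v in((232,187),(345,151),(398,292),(277,333),(295,212),(355,197),(373,248),(312,268)): print(u,v,ray("top",u,v,.062))
g=cv2.cvtColor(p,cv2.COLOR_RGB2GRAY)
m=(g<45).astype(np.uint8); m[:140]=0;m[345:]=0;m[:,:220]=0;m[:,410:]=0
n,l,s,ce=cv2.connectedComponentsWithStats(m)
for i in range(1,n):
    if s[i,4]>60: print(s[i],ce[i])
b=[i for i in range(1,n) if s[i,4]>400]
pts=np.argwhere(np.isin(l,b)&(np.arange(640)[None]>292))[:,::-1].astype(np.float32)
W=np.array([ray("top",u,v,.062)[:2] for u,v in pts],np.float32)
print(cv2.minAreaRect(W*1000))
# spatula: bright within hull
hull=cv2.fillConvexPoly(np.zeros_like(m),cv2.convexHull(pts.astype(np.int32)),1)
sp=cv2.erode(hull,np.ones((3,3)))&(g>70).astype(np.uint8)
q=np.argwhere(sp)[:,::-1]
S=np.array([ray("top",u,v,.015)[:2] for u,v in q],np.float32)
print(cv2.minAreaRect(S*1000),cv2.boxPoints(cv2.minAreaRect(S*1000)))
```

```text
232 187 [0.65186154 0.14660131 0.062     ]
345 151 [ 0.70655817 -0.09731927  0.062     ]
398 292 [ 0.39786545 -0.16717697  0.062     ]
277 333 [0.34353642 0.07977198 0.062     ]
295 212 [0.58416388 0.02113006 0.062     ]
355 197 [ 0.60315695 -0.10600178  0.062     ]
373 248 [ 0.49191973 -0.12919504  0.062     ]
312 268 [ 0.46420581 -0.00166136  0.062     ]
[ 295  196   78   72 3209] [333.98878155 231.13804924]
[264 252  27  26 379] [277.40897098 265.58047493][ WARN:0@0.575] global loadsave.cpp:1063 imwrite_ Unsupported depth image for selected encoder is fallbacked to CV_8U.
Traceback (most recent call last):
  File "h.py", line 6, in ray
    K,R,t=cal(n); d=R.T@np.linalg.inv(K)@[u,v,1]; o=-R.T@t; return o+d*(z-o[2])/d[2]
          ~~~^^^
  File "h.py", line 4, in cal
    c=imaging.calibration(n); K=np.array(c["K"],float); R=cv2.Rodrigues(np.array(c["rvec"],float))[0]; t=np.array(c["tvec"],float).ravel(); return K,R,t
ValueError: time passes only in moves, steps and waits
```

View pics/c1.png

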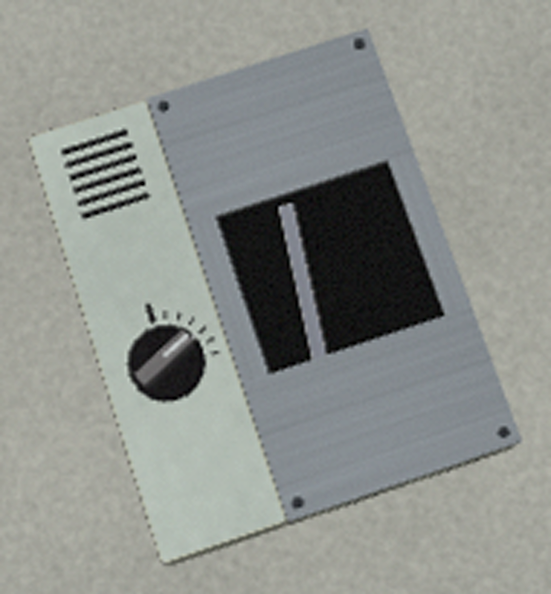

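The crop shows the pointer's white stripe at (185,338), about 62° clockwise of the zero mark at (150,312). The spatula's handle end is at (288,205), inside the opening, and its blade is hidden on the robot side.

```bash
python3 - <<'E'
s=open("h.py").read()
s=s.replace("def cal(n):","import functools\n@functools.cache\ndef cal(n):")
s=s.replace("d=R.T@np.linalg.inv(K)@[u,v,1]; o=-R.T@t; return o+d*(z-o[2])/d[2]","d=R.T@np.linalg.inv(K)@[u,v,1]; o=-R.T@t; return o+d*(z-o[2])/d[2]\ndef rays(n,q,z): return np.array([ray(n,u,v,z) for u,v in q])")
open("h.py","w").write(s)
E
cat > dry.py <<'E'
from h import *
def dryer(p):
    hsv=cv2.cvtColor(p,cv2.COLOR_RGB2HSV); g=p.max(2)
    m=(g<45).astype(np.uint8)*255; m[:140]=0;m[345:]=0;m[:,:292]=0;m[:,410:]=0
    q=np.argwhere(m)[:,::-1]; hull=cv2.convexHull(q.astype(np.int32))
    return m,hull
E
python3 - <<'E'
from dry import *
p=np.load("pics/top0.npz")["p"]; g=p.max(2)
m,h=dryer(p)
W=rays("top",h[:,0].astype(float),.062)[:,:2]*1000
r=cv2.minAreaRect(W.astype(np.float32)); print("opening",r)
C=rays("top",[(232,187),(345,151),(398,292),(277,333)],.062); 
for a,b in((3,0),(2,1),(1,0),(2,3)):
    d=C[b]-C[a]; print("edge",np.hypot(*d[:2]),np.degrees(np.arctan2(d[1],d[0])))
print("box mid",C.mean(0))
hm=cv2.erode(cv2.fillConvexPoly(np.zeros(g.shape,np.uint8),h,1),np.ones((3,3)))
q=np.argwhere(hm&(g>65))[:,::-1].astype(float)
S=rays("top",q,.015)[:,:2]*1000
r=cv2.minAreaRect(S.astype(np.float32)); print("spat",r,cv2.boxPoints(r))
v=cv2.fitLine(S.astype(np.float32),cv2.DIST_HUBER,0,.01,.01).ravel(); print("line",v,np.degrees(np.arctan(v[1]/v[0])))
# dial: grey bar in black skirt
dm=np.zeros(g.shape,np.uint8); cv2.circle(dm,(277,265),12,1,-1)
q=np.argwhere(dm&(g>55))[:,::-1].astype(float); B=rays("top",q,.089)[:,:2]*1000
print("bar",len(q),cv2.minAreaRect(B.astype(np.float32)))
w=np.argwhere(dm&(g>150))[:,::-1].astype(float); print("white",rays("top",w,.089)[:,:2].mean(0),len(w))
print(g[250:280,262:293])
E
```

```text
opening ((530.9420166015625, -54.105796813964844), (313.67071533203125, 152.80824279785156), 12.665460586547852)
edge 0.31548461570569175 12.229658288321124
edge 0.31649848470277775 12.751354873570497
edge 0.24997793631863455 102.63890151162875
edge 0.25285455861643097 102.40747702077297
box mid [ 0.52495539 -0.00953074  0.062     ]
spat ((539.6138305664062, -57.48112487792969), (321.6606750488281, 156.71913146972656), 12.68493366241455) [[ 365.502     -16.350815]
 [ 399.91595  -169.2448  ]
 [ 713.72565   -98.611435]
 [ 679.3117     54.282547]]
line [ 9.9999744e-01  2.2542425e-03  5.1355090e+02 -7.7719810e+01] 0.12915869
bar 120 ((477.33367919921875, 68.36468505859375), (10.701841354370117, 42.98228454589844), 37.45170974731445)
white [0.48527651 0.05799768] 4
[[140 138 138 136 137 140 140 141 146  88  20  68 139 146 140 139 144 143
  144 107 137 141 141 119  77 133 142 142 142 142 142]
 [141 139 140 139 140 140 142 141 143 140  81 134 149 152 150 151 119 143
  148 142 145 144 144  56 125 143 142 142 143 139 137]
 [142 140 140 138 138 138 141 142 145 148 145 103  61  55  54  55  42  
[... 2841 characters left out ...]
   21  22  23  20  17   6  61 133 146 143 144 144 145]
 [144 143 144 144 145 141 109  53  20  20  19  21  21  19  21  23  22  24
   20  21  21  14  12  57 134 145 144 142 142 144 145]
 [144 144 144 143 143 142 140 138  83  26  14  15  18  21  19  17  18  19
   18  15   8  67  65 133 145 142 143 141 144 144 142]
 [142 146 145 145 144 141 141 142 141 109  48  32  12  14  15  12  14   9
    0  59  99 139 141 144 143 142 142 144 143 145 144]
 [143 145 146 144 143 141 139 141 142 141 140 144 109 104  70  98 105 102
  137 141 144 147 146 142 142 143 143 143 144 143 144]
 [145 145 144 144 142 141 138 139 141 144 144 146 141 145 142 144 143 142
  145 146 145 145 144 144 142 144 144 143 142 143 141]]
```

Fixes so far: dryer origin about (0.535, −0.054) with yaw 12.5°. The dial is at (0.4775, 0.0675) with its pointer at yaw −52.5°, so it needs about 65° anticlockwise. Next I move above the dial.

```bash
r=".0961 -.1008 0 0 0 0 -.2"
python3 -m pendant '.0961 -.1008 0 0 0 0 -.2; .0961 -.1008 0 0 0 0 -.2; .0961 -.1008 0 0 0 0 -.2; .0961 -.1008 0 0 0 0 -.2; .0961 -.1008 0 0 0 0 -.2'
python3 -m pendant '.0961 -.1008 0 0 0 0 -.2; .0961 -.1008 0 0 0 0 -.2; .0961 -.1008 0 0 0 0 -.2; .0961 -.1008 0 0 0 0 -.2; .0961 -.1008 0 0 0 0 -.2'
python3 -m pendant '.0961 -.1008 0 0 0 0 -.2; .0961 -.1008 0 0 0 0 -.2; 0 0 0 0 0 -.057 -.2; 0 0 0 0 0 -.057 -.2; 0 0 0 0 0 -.057 -.2'
python3 -m pendant '0 0 0 0 0 -.057 -.2; 0 0 0 0 0 -.057 -.2; 0 0 0 0 0 -.057 -.2; 0 0 0 0 0 -.057 -.2; 0 0 0 0 0 -.057 -.2'
python3 -m pendant '0 0 0 0 0 -.057 -.2; 0 0 0 0 0 -.057 -.2; 0 0 0 0 0 0 -.2'
cat > st.py <<'E'
from h import *
s=sensors.observe(); R=np.array(s["tool_rot"]); P=np.array(s["eef_pos"])
def to(p): return (R.T@(np.array(p)-P)/.4).round(4)
print("P",P.round(4),"yaw",np.degrees(np.arctan2(R[1,0],R[0,0])).round(2),"z",R[:,2].round(4),"q",np.round(s["joint_positions"],2),"gap",s["finger_gap"],"F",np.round(s["wrist_force"],1),"g",s["grasp_force"],"t",s["clock"])
E
python3 - <<'E'
from st import *
print(to([.4775,.0675,.12]))
A=ray("top",319.3,210.7,.015);B=ray("top",329.7,262.4,.015);print("spatula",A,B,np.degrees(np.arctan2(*(A-B)[1::-1])))
c,sn=np.cos(np.radians(12.5)),np.sin(np.radians(12.5))
for X in(A,B):
    d=X[:2]-[.535,-.054]; print("dryer frame",c*d[0]+sn*d[1],-sn*d[0]+c*d[1])
E
```

```text
clock: 0.72
eef_pos: [0.3538, -0.3001, 0.2335]
tool_rot: [[0.906, 0.424, -0.0], [0.424, -0.906, -0.0], [-0.0, -0.0, -1.0]]
wrist_force: [1.1, -0.6, 0.6]
finger_gap: 0.0525
grasp_force: 0.0
clock: 1.35
eef_pos: [0.4423, -0.0363, 0.2337]
tool_rot: [[0.906, 0.424, 0.0], [0.424, -0.906, -0.0], [0.0, 0.0, -1.0]]
wrist_force: [1.3, -0.4, 1.5]
finger_gap: 0.0529
grasp_force: 0.0
clock: 1.98
eef_pos: [0.4773, 0.0679, 0.2333]
tool_rot: [[0.556, 0.831, -0.001], [0.831, -0.556, -0.0], [-0.001, -0.001, -1.0]]
wrist_force: [0.0, -0.5, -0.1]
finger_gap: 0.0525
grasp_force: 0.0
clock: 2.6
eef_pos: [0.4774, 0.0676, 0.2334]
tool_rot: [[-0.301, 0.954, -0.001], [0.954, 0.301, -0.0], [0.0, -0.001, -1.0]]
wrist_force: [-0.7, 0.5, 0.3]
finger_gap: 0.0527
grasp_force: 0.0
clock: 2.98
eef_pos: [0.4774, 0.0675, 0.2334]
tool_rot: [[-0.61, 0.792, -0.001], [0.792, 0.61, 0.0], [0.0, -0.0, -1.0]]
wrist_force: [0.7, 0.7, 0.5]
finger_gap: 0.0527
grasp_force: 0.0
P [0.4774 0.0675 0.2334] yaw 127.6 z [-7.e-04  1.e-04 -1.e+00] q [ 0.42  0.25 -0.77  1.89  0.2   1.07  0.23] gap 0.052737326213983526 F [0.7 0.7 0.5] g 0.0 t 2.975
[-0.0003  0.0003  0.2834]
spatula [ 0.59491868 -0.0306208   0.015     ] [ 0.47956531 -0.04042294  0.015     ] 4.8570340430939645
dryer frame 0.0635585509479801 0.009856239753807937
dryer frame -0.051182050326122816 0.025253488938734744
```

```bash
python3 -m pendant '0 0 .13 0 0 0 -.2; 0 0 .13 0 0 0 -.2; 0 0 .1135 0 0 0 -.2; 0 0 0 0 0 0 1; 0 0 0 0 0 0 1'
python3 -m pendant '0 0 0 0 0 0 1; 0 0 0 0 0 0 1; 0 0 0 0 0 0 1'
```

```text
clock: 3.6
eef_pos: [0.4779, 0.0679, 0.0854]
tool_rot: [[-0.61, 0.792, 0.0], [0.792, 0.61, -0.0], [-0.0, 0.0, -1.0]]
wrist_force: [-0.2, 0.6, 0.7]
finger_gap: 0.0361
grasp_force: 0.0
clock: 3.98
eef_pos: [0.4793, 0.0683, 0.0854]
tool_rot: [[-0.611, 0.792, 0.004], [0.792, 0.611, 0.001], [-0.001, 0.004, -1.0]]
wrist_force: [2.9, 2.1, 2.7]
finger_gap: 0.0116
grasp_force: 30.0
```

```bash
python3 -m pendant '0 0 0 0 0 -.05 1; 0 0 0 0 0 -.05 1; 0 0 0 0 0 -.05 1; 0 0 0 0 0 -.05 1; 0 0 0 0 0 -.05 1'
python3 -m pendant '0 0 0 0 0 -.05 1; 0 0 0 0 0 -.05 1; 0 0 0 0 0 -.011 1; 0 0 0 0 0 0 1; 0 0 0 0 0 0 1'
python3 -m pendant '0 0 0 0 0 0 -.2; 0 0 0 0 0 0 -.2; 0 0 0 0 0 0 -.2; 0 0 -.15 0 0 0 -.2; 0 0 -.15 0 0 0 -.2'
python3 -m pendant '0 0 -.15 0 0 0 -.2;0 -.15 0 0 0 0 -.2; 0 -.15 0 0 0 0 -.2; 0 -.15 0 0 0 0 -.2; 0 -.15 0 0 0 0 -.2'
python3 - <<'E'
from st import *
p,d=snap("top","t1"); cv2.imwrite("pics/c2.png",cv2.resize(p[140:345,220:410,::-1],None,fx=2.9,fy=2.9,interpolation=cv2.INTER_CUBIC))
E
```

```text
clock: 4.6
eef_pos: [0.4789, 0.0677, 0.0854]
tool_rot: [[-0.992, 0.123, 0.003], [0.123, 0.992, -0.0], [-0.003, 0.0, -1.0]]
wrist_force: [2.0, 0.7, 4.2]
finger_gap: 0.0119
grasp_force: 30.0
clock: 5.22
eef_pos: [0.4789, 0.0673, 0.0854]
tool_rot: [[-0.976, -0.218, 0.003], [-0.218, 0.976, -0.001], [-0.002, -0.001, -1.0]]
wrist_force: [0.6, -0.6, 8.4]
finger_gap: 0.0119
grasp_force: 30.0
clock: 5.85
eef_pos: [0.4768, 0.0679, 0.2052]
tool_rot: [[-0.975, -0.22, -0.002], [-0.22, 0.975, 0.001], [0.002, 0.001, -1.0]]
wrist_force: [1.4, -0.7, 0.3]
finger_gap: 0.0523
grasp_force: 0.0
clock: 6.48
eef_pos: [0.5302, -0.1685, 0.2643]
tool_rot: [[-0.976, -0.219, -0.0], [-0.219, 0.976, -0.0], [0.0, -0.0, -1.0]]
wrist_force: [0.9, 1.0, -1.0]
finger_gap: 0.0527
grasp_force: 0.0
P [ 0.5302 -0.1685  0.2643] yaw -167.34 z [-1.e-04 -3.e-04 -1.e+00] q [ 0.99  0.46 -1.04  1.68  0.41  1.25  1.65] gap 0.05269111164649652 F [ 0.9  1.  -1. ] g 0.0 t 6.475
```

View pics/c2.png

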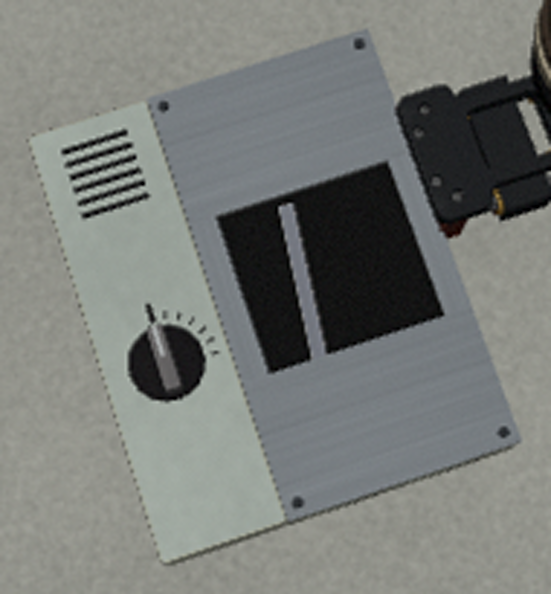

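The pointer's line (160,340) now points at the long mark (150,312). I'll measure the bar angle and compute the spatula approach.

```bash
cat > dial.py <<'E'
from h import *
def dial(p):
    g=p.max(2); dm=np.zeros(g.shape,np.uint8); cv2.circle(dm,(277,264),11,1,-1)
    for th in(55,70):
        q=np.argwhere(dm&(g>th))[:,::-1].astype(float); B=rays("top",q,.089)[:,:2]*1000
        v=cv2.fitLine(B.astype(np.float32),cv2.DIST_L2,0,.01,.01).ravel(); print("bar",cv2.minAreaRect(B.astype(np.float32)),"line",np.degrees(np.arctan2(v[1],v[0])))
    w=np.argwhere(dm&(g>120))[:,::-1].astype(float); B=rays("top",w,.089)[:,:2]*1000; v=cv2.fitLine(B.astype(np.float32),cv2.DIST_L2,0,.01,.01).ravel(); print("white",len(w),B.mean(0),np.degrees(np.arctan2(v[1],v[0])))
E
python3 - <<'E'
from dial import *
from st import *
dial(np.load("pics/t1.npz")["p"])
# dryer yaw from cover/housing seam, edges: Canny + fitLine on cover screws
p=np.load("pics/t1.npz")["p"]; sc=[(159,43),(503,432),(297,502),(164,106),(359,43)]
S=rays("top",[(220+a/2.9,140+b/2.9) for a,b in((164,106),(297,502),(503,432),(359,43))],.062)
for a,b in((1,0),(2,3)): d=S[b]-S[a]; print("screws",np.hypot(*d[:2]),np.degrees(np.arctan2(d[1],d[0])))
m=ray("top",220+149/2.9,140+311/2.9,.062)-np.array([.4777,.0675,.062]); print("mark dir",np.degrees(np.arctan2(m[1],m[0])))
E
```

```text
P [ 0.5307 -0.1784  0.263 ] yaw -167.92 z [-0.0011 -0.0031 -1.    ] q [ 0.99  0.46 -1.04  1.67  0.42  1.25  1.65] gap 0.05281475631698175 F [ 0.2 -6.3 -1. ] g 0.0 t 6.525
bar ((475.83148193359375, 67.239013671875), (40.975711822509766, 11.121463775634766), 12.982108116149902) line 12.375267
bar ((476.07745361328125, 67.59068298339844), (40.338340759277344, 10.46202278137207), 12.989434242248535) line 12.81871
white 20 [487.44527131  69.82606436] 11.951311
screws 0.2996229528188414 12.523212752568602
screws 0.3005667397697858 12.533960664826832
mark dir 12.675623698310892
```

Dial angle is within about 0.3° of zero. Now I align above the handle.

```bash
python3 -m pendant '0 0 0 0 0 .041 .1; 0 0 0 0 0 0 .1'; python3 -c "
from st import *
print(to([.555,-.034,.018]))"
```

```text
clock: 6.78
eef_pos: [0.53, -0.1663, 0.264]
tool_rot: [[-0.996, -0.093, -0.001], [-0.093, 0.996, 0.0], [0.001, 0.0, -1.0]]
wrist_force: [0.6, 0.4, -0.5]
finger_gap: 0.04
grasp_force: 0.0
P [ 0.53   -0.1663  0.264 ] yaw -174.69 z [-6.e-04  3.e-04 -1.e+00] q [ 0.97  0.44 -1.01  1.68  0.4   1.24  1.53] gap 0.039992292258491886 F [ 0.6  0.4 -0.5] g 0.0 t 6.775
[-0.0933  0.3233  0.6151]
```

```bash
python3 -m pendant '-.031 .108 0 0 0 .002 .1; -.031 .108 0 0 0 0 .1; -.031 .107 0 0 0 0 .1; 0 0 .13 0 0 0 .1; 0 0 .13 0 0 0 .1'
python3 -m pendant '0 0 .13 0 0 0 .1; 0 0 0 0 0 0 .1'
python3 - <<'E'
from st import *
print(to([.555,-.034,.018]))
p,d=snap("scene","s2"); cv2.imwrite("pics/c3.png",cv2.resize(p[140:320,210:430,::-1],None,fx=3,fy=3,interpolation=cv2.INTER_CUBIC))
E
```

```text
clock: 7.4
eef_pos: [0.5562, -0.0331, 0.1597]
tool_rot: [[-0.996, -0.092, 0.002], [-0.092, 0.996, -0.001], [-0.002, -0.001, -1.0]]
wrist_force: [0.4, -0.6, -0.0]
finger_gap: 0.0395
grasp_force: 0.0
clock: 7.65
eef_pos: [0.5533, -0.0339, 0.1055]
tool_rot: [[-0.996, -0.09, -0.006], [-0.09, 0.996, 0.001], [0.006, 0.001, -1.0]]
wrist_force: [0.2, 1.0, 0.5]
finger_gap: 0.0396
grasp_force: 0.0
P [ 0.5533 -0.0339  0.1055] yaw -174.83 z [-6.4e-03  6.0e-04 -1.0e+00] q [ 0.63  0.62 -0.9   1.85  0.58  0.97  1.13] gap 0.03964944195144419 F [0.2 1.  0.5] g 0.0 t 7.65
[-0.0056 -0.0008  0.2186]
```

View pics/c3.png

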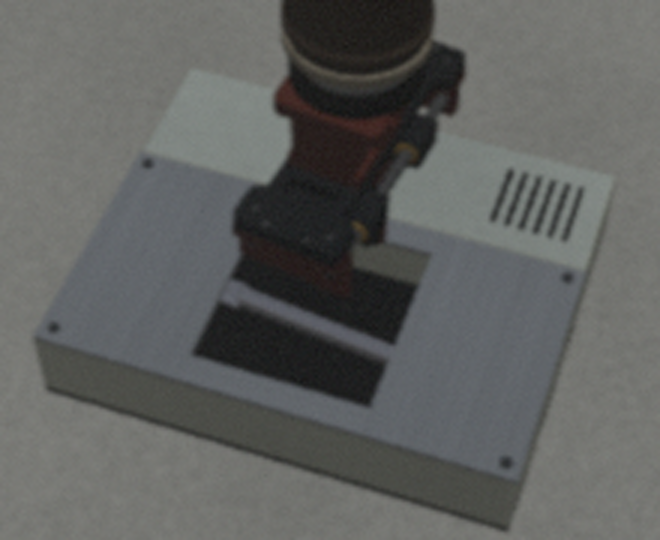

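The handle runs from (235,293), where the blade widens, to (390,350) at the opening's far side. The fingers are above and behind it. I'll cross-check the line with this view.

```bash
python3 - <<'E'
from h import *
for u,v in((235,293),(270,305),(370,343)):
    X=ray("scene",210+u/3,140+v/3,.015); print(X, "line y", -.0306+(X[0]-.595)*.085)
E
python3 -m pendant '-.0056 0 .1 0 0 0 .1; 0 0 .06 0 0 0 .1; 0 0 0 0 0 0 .1'
```

```text
[ 0.46952727 -0.04609782  0.015     ] line y -0.04126518229229423
[ 0.49558043 -0.04190534  0.015     ] line y -0.03905066346008125
[ 0.56999172 -0.03281358  0.015     ] line y -0.03272570358113944
clock: 8.07
eef_pos: [0.5588, -0.034, 0.0455]
tool_rot: [[-0.996, -0.087, 0.001], [-0.087, 0.996, -0.0], [-0.001, -0.0, -1.0]]
wrist_force: [0.4, 0.1, 0.5]
finger_gap: 0.0394
grasp_force: 0.0
```

```bash
python3 -m pendant '.005 0 .04 0 0 0 .1; 0 0 .028 0 0 0 .1; 0 0 0 0 0 0 .1; 0 0 0 0 0 0 1; 0 0 0 0 0 0 1'
python3 -m pendant '0 0 0 0 0 0 1; 0 0 0 0 0 0 1; 0 0 0 0 0 0 1'; python3 -c "from st import *"
```

```text
clock: 8.7
eef_pos: [0.5562, -0.0345, 0.0172]
tool_rot: [[-0.996, -0.086, 0.0], [-0.086, 0.996, -0.0], [-0.0, -0.0, -1.0]]
wrist_force: [-0.3, -0.1, -0.9]
finger_gap: 0.0224
grasp_force: 0.0
clock: 9.07
eef_pos: [0.5562, -0.0344, 0.0171]
tool_rot: [[-0.996, -0.086, 0.0], [-0.086, 0.996, 0.0], [-0.0, 0.0, -1.0]]
wrist_force: [0.5, 0.8, 1.1]
finger_gap: 0.0116
grasp_force: 30.0
P [ 0.5562 -0.0344  0.0171] yaw -175.07 z [ 2.e-04  0.e+00 -1.e+00] q [ 0.56  0.73 -0.8   1.9   0.71  0.82  1.03] gap 0.011621757392590023 F [0.5 0.8 1.1] g 30.0001922249794 t 9.075
```

```bash
python3 -m pendant '.015 0 -.01 0 0 0 1; .015 0 -.005 0 -.01 0 1; .003 0 -.045 0 -.035 0 1; .003 0 -.045 0 -.035 0 1; 0 0 0 0 0 0 1'
python3 -c "from st import *"
```

```text
clock: 9.7
eef_pos: [0.5369, -0.0369, 0.0593]
tool_rot: [[-0.965, -0.086, 0.248], [-0.084, 0.996, 0.019], [-0.248, -0.003, -0.969]]
wrist_force: [0.8, 0.1, -1.0]
finger_gap: 0.012
grasp_force: 30.0
P [ 0.5369 -0.0369  0.0593] yaw -175.03 z [ 0.2476  0.0187 -0.9687] q [ 0.64  0.53 -0.8   2.13  0.83  0.5   0.9 ] gap 0.011959194667123042 F [ 0.8  0.1 -1. ] g 29.99971479177475 t 9.7
```

```bash
python3 -m pendant '.002 0 -.038 0 -.03 0 1; .002 0 -.038 0 -.03 0 1; 0 0 0 0 0 0 1'
python3 - <<'E'
from st import *
c,s_=np.cos(np.radians(12.5)),np.sin(np.radians(12.5))
H=P+R[:,2]*.007
for L in(.041,-.149):
    X=H-R[:,0]*L; d=X-[.535,-.054,0]; print("end",c*d[0]+s_*d[1],-s_*d[0]+c*d[1],X[2])
p,d=snap("scene","s3"); cv2.imwrite("pics/c4.png",cv2.resize(p[140:320,210:430,::-1],None,fx=3,fy=3,interpolation=cv2.INTER_CUBIC))
E
```

```text
clock: 10.07
eef_pos: [0.5276, -0.0375, 0.0871]
tool_rot: [[-0.902, -0.086, 0.423], [-0.079, 0.996, 0.034], [-0.424, -0.003, -0.906]]
wrist_force: [0.8, 0.4, -1.9]
finger_gap: 0.0115
grasp_force: 30.0
P [ 0.5276 -0.0375  0.0871] yaw -174.98 z [ 0.4229  0.0338 -0.9056] q [ 0.56  0.37 -0.65  2.29  1.05  0.21  0.65] gap 0.011516347180399478 F [ 0.8  0.4 -1.9] g 29.99789983034134 t 10.075
end 0.036051427603787704 0.012445607489961744 0.09818813599562953
end -0.13453984443660047 0.034851850338955825 0.01758678250181922
```

View pics/c4.png

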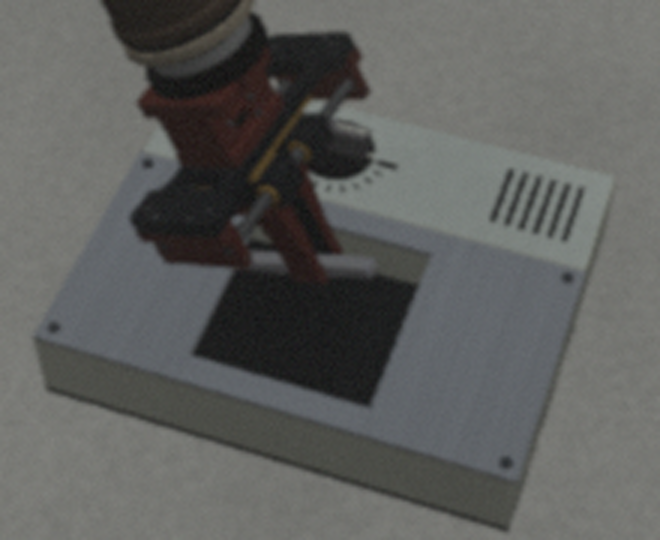

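The spatula is held at about 25°, with its handle end up at (370,265). The line passes close under the −x edge, so I draw it horizontally first and then along its axis.

```bash
python3 -m pendant '-.028 0 .013 0 0 0 1; -.028 0 .013 0 0 0 1; 0 0 0 0 0 0 1'
cat > ends.py <<'E'
from st import *
c,s_=np.cos(np.radians(12.5)),np.sin(np.radians(12.5))
H=P+R[:,2]*.007
for L in(.041,-.149):
    X=H-R[:,0]*L; d=X-[.535,-.054,0]; print("end",c*d[0]+s_*d[1],-s_*d[0]+c*d[1],X[2])
E
python3 ends.py; python3 -m pendant '-.05 0 0 0 0 0 1; -.05 0 0 0 0 0 1; 0 0 0 0 0 0 1'; python3 ends.py
```

```text
clock: 10.5
eef_pos: [0.5547, -0.0343, 0.0871]
tool_rot: [[-0.901, -0.086, 0.424], [-0.077, 0.996, 0.038], [-0.426, 0.002, -0.905]]
wrist_force: [-0.1, 0.5, -1.7]
finger_gap: 0.0115
grasp_force: 30.0
P [ 0.5547 -0.0343  0.0871] yaw -175.13 z [ 0.4243  0.0378 -0.9048] q [ 0.56  0.41 -0.67  2.23  1.04  0.25  0.68] gap 0.011502291603968125 F [-0.1  0.5 -1.7] g 29.99801605939865 t 10.5
end 0.06317844810870114 0.009635654426052182 0.09822501137452526
end -0.10720255412220434 0.032460948987731594 0.017297142213371988
clock: 10.88
eef_pos: [0.5901, -0.0315, 0.1047]
tool_rot: [[-0.901, -0.085, 0.425], [-0.077, 0.996, 0.037], [-0.427, 0.001, -0.904]]
wrist_force: [0.6, -0.3, -1.0]
finger_gap: 0.0118
grasp_force: 30.0
P [ 0.5901 -0.0315  0.1047] yaw -175.14 z [ 0.4251  0.0374 -0.9044] q [ 0.61  0.45 -0.75  2.14  0.94  0.34  0.79] gap 0.011758388995516698 F [ 0.6 -0.3 -1. ] g 29.9979230761528 t 10.875
end 0.09838926318681755 0.004720468829169863 0.11582868761273062
end -0.07191674503290496 0.02756763741083057 0.03474927930171148
```

```bash
python3 -m pendant '-.05 0 0 0 0 0 1; -.06 0 0 0 0 0 1; 0 0 0 0 0 0 1'; python3 ends.py; python3 -m pendant '-.043 0 -.09 0 0 0 1; -.043 0 -.09 0 0 0 1; -.043 0 -.09 0 0 0 1; -.043 0 -.09 0 0 0 1; 0 0 0 0 0 0 1'; python3 ends.py
```

```text
clock: 11.25
eef_pos: [0.6291, -0.0281, 0.1231]
tool_rot: [[-0.901, -0.086, 0.425], [-0.077, 0.996, 0.037], [-0.426, 0.001, -0.905]]
wrist_force: [-0.1, 1.5, -0.9]
finger_gap: 0.012
grasp_force: 30.0
P [ 0.6291 -0.0281  0.1231] yaw -175.11 z [ 0.4248  0.037  -0.9045] q [ 0.63  0.49 -0.81  2.04  0.87  0.43  0.87] gap 0.012007036454503036 F [-0.1  1.5 -0.9] g 29.997857809066772 t 11.25
end 0.1372069444878806 -0.0003836121344589702 0.13426026042752756
end -0.03314359264040806 0.022362870787981146 0.053246113423669514
clock: 11.88
eef_pos: [0.6298, -0.0284, 0.2844]
tool_rot: [[-0.9, -0.085, 0.427], [-0.078, 0.996, 0.034], [-0.428, -0.002, -0.904]]
wrist_force: [0.2, -0.4, -1.2]
finger_gap: 0.0118
grasp_force: 30.0
P [ 0.6298 -0.0284  0.2844] yaw -175.08 z [ 0.4269  0.0343 -0.9036] q [ 0.91  0.34 -1.14  1.86  0.5   0.73  1.22] gap 0.011776899021047248 F [ 0.2 -0.4 -1.2] g 29.997754096984863 t 11.875
end 0.1377549511285838 -0.0007852427506405586 0.29559011859471
end -0.03243691497301556 0.02185217788683627 0.21421275134965098
```

```bash
python3 -m pendant '0 0 0 0 0 0 1; 0 0 0 0 0 0 1; 0 0 0 0 0 0 1'
python3 - <<'E'
from h import *
p,d=snap("scene","s4"); snap("top","t4"); print(np.round(sensors.observe()["qd"],3))
a=np.load("pics/scene0.npz")["p"].astype(int); m=(np.abs(p.astype(int)-a).max(2)>25)
for n,r in(("rack",m[310:455,120:270]),("can",m[70:140,350:410]),("jar",m[120:170,435:480])): print(n,r.sum())
E
```

```text
clock: 12.25
eef_pos: [0.629, -0.028, 0.2815]
tool_rot: [[-0.902, -0.086, 0.423], [-0.078, 0.996, 0.037], [-0.424, 0.0, -0.906]]
wrist_force: [0.2, 0.8, -1.2]
finger_gap: 0.0119
grasp_force: 30.0
[ 0.002 -0.002 -0.004 -0.006 -0.002  0.002  0.001]
rack 0
can 1757
jar 0
```

View pics/s4.png

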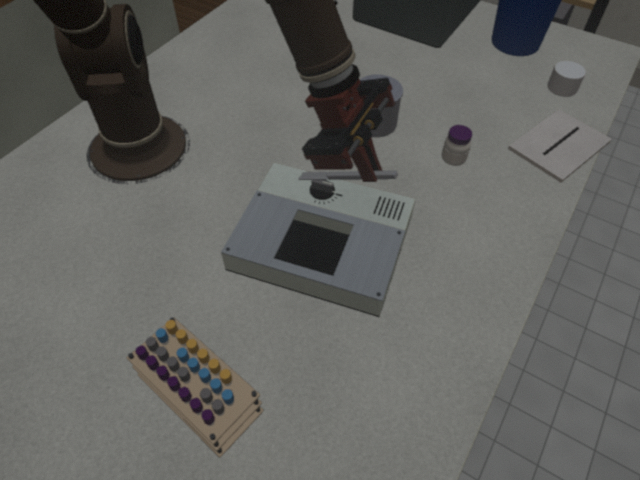

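View pics/t4.png

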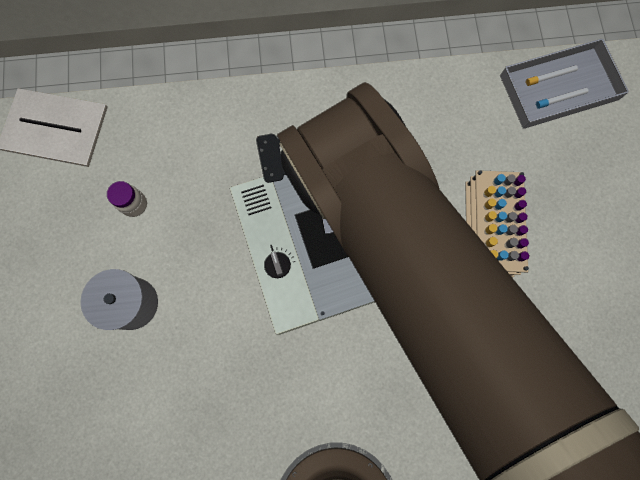

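The scene view shows the spatula held clear of the dryer, from (302,176) to (397,174), and the opening empty. In the top view the canister (112,299), the jar (123,195) and the rack are where they were, and the dial pointer (273,252) is at the zero mark. The arm is still.

```bash
python3 -c "
from h import *
print(workorder.finish_job())"
```

```text
the job is handed in; nothing more can be done
None
```

The job is handed in: the dial measured within about 0.3° of zero, the spatula is out and held still at least 0.14 m above the cover, and the rack, canister and jar are where they were.

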